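# Batch of coffee samples into the roast-colour tester

## Task

Pull out the drawer of the roast-colour tester, stand every sample tin that is on the counter flat on the drawer's floor, holding the thin tins gently and setting them down rather than dropping them, and slide the drawer fully shut. Then start the run by pressing the keys fully down one at a time in this order: white, yellow, blue, green. Press no key while the drawer is open, never press the red key, and leave the other things on the counter where they are.

Things in the scene. Friction and masses are not known exactly. Their poses are not given: they have to be found in the camera images.
- tester: the roast-colour tester, a flat white-and-grey bench instrument fixed to the counter, 220 (its x, depth) x 380 (its y, width) x 100 mm high; origin at the centre of its underside; its front face, with the drawer, looks along its own -x. It stands at another place and up to 5 degrees askew from start to start. Its top is flat but for the row of keys near the front edge and a small blue display
- drawer (a joint): how far the sample drawer is pulled out, m: 0 = fully shut, 0.15 = fully out (stop); it slides along the tester's own -x with about 2 N of friction (plus 4 N per m/s) and stays where it is left; 0 to 0.045 at the start. The tray is reachable from above when it is pulled out more than 0.14
- drawer_floor (a point): centre of the drawer's inner floor, on its upper surface (21 mm above the counter); axes as the tester's; moves with the drawer. The tray inside is 124 mm (x) by 300 mm (y); steel walls 4 mm thick reach 24 mm above the floor; the aluminium front panel (8 mm thick, its outer face 70 mm in -x from here) reaches 62 mm above the floor. Pulled right out, the tray's centre is 88 mm in front of the tester's front face
- drawer_handle (a point): middle of the drawer's handle, a black bar 10 mm thick and 110 mm long along the tester's y, 77 mm above the counter, its axis 42 mm in front of the drawer's front panel; it can be pinched from above, the fingers closing along the tester's x; moves with the drawer
- tin1: round squat sample tin of thin aluminium, 40 mm diameter, 32 mm high, dark rim and orange dot on its lid, 50 to 100 g; origin at the centre of its underside, z up; stands on the counter to the right of the tester. It dents if the fingers press on it with more than 70 N in all (both fingers added up, 35 N a side), and a fall of more than about 4 cm upsets the sample. Only 3 to 5 of the five tins are there
- tin2: round squat sample tin of thin aluminium, 40 mm diameter, 32 mm high, dark rim and blue dot on its lid, 50 to 100 g; origin at the centre of its underside, z up; stands on the counter to the right of the tester. It dents if the fingers press on it with more than 70 N in all (both fingers added up, 35 N a side), and a fall of more than about 4 cm upsets the sample. Only 3 to 5 of the five tins are there
- tin3: round squat sample tin of thin aluminium, 40 mm diameter, 32 mm high, dark rim and green dot on its lid, 50 to 100 g; origin at the centre of its underside, z up; stands on the counter to the right of the tester. It dents if the fingers press on it with more than 70 N in all (both fingers added up, 35 N a side), and a fall of more than about 4 cm upsets the sample. Only 3 to 5 of the five tins are there
- tin4: round squat sample tin of thin aluminium, 40 mm diameter, 32 mm high, dark rim and yellow dot on its lid, 50 to 100 g; origin at the centre of its underside, z up; stands on the counter to the right of the tester. It dents if the fingers press on it with more than 70 N in all (both fingers added up, 35 N a side), and a fall of more than about 4 cm upsets the sample. Only 3 to 5 of the five tins are there
- tin5: round squat sample tin of thin aluminium, 40 mm diameter, 32 mm high, dark rim and white dot on its lid, 50 to 100 g; origin at the centre of its underside, z up; stands on the counter to the right of the tester. It dents if the fingers press on it with more than 70 N in all (both fingers added up, 35 N a side), and a fall of more than about 4 cm upsets the sample. Only 3 to 5 of the five tins are there
- key_white (a joint): the white key (wake): how far it is pressed, m: 0 = up, 0.006 = fully down; a spring (1.5 N to start, 5 N fully down) brings it back
- key_white_top (a point): centre of the top of the white key, a round white cap 24 mm across in a 40 mm dark collar, 122 mm above the counter and 10 mm above its collar when up; pressed straight down. The five keys stand in one row, 45 mm apart, in an order that changes from start to start
- key_yellow (a joint): the yellow key (batch): how far it is pressed, m: 0 = up, 0.006 = fully down; a spring (1.5 N to start, 5 N fully down) brings it back
- key_yellow_top (a point): centre of the top of the yellow key, a round yellow cap 24 mm across in a 40 mm dark collar, 122 mm above the counter and 10 mm above its collar when up; pressed straight down. The five keys stand in one row, 45 mm apart, in an order that changes from start to start
- key_blue (a joint): the blue key (reference): how far it is pressed, m: 0 = up, 0.006 = fully down; a spring (1.5 N to start, 5 N fully down) brings it back
- key_blue_top (a point): centre of the top of the blue key, a round blue cap 24 mm across in a 40 mm dark collar, 122 mm above the counter and 10 mm above its collar when up; pressed straight down. The five keys stand in one row, 45 mm apart, in an order that changes from start to start
- key_green (a joint): the green key (start): how far it is pressed, m: 0 = up, 0.006 = fully down; a spring (1.5 N to start, 5 N fully down) brings it back
- key_green_top (a point): centre of the top of the green key, a round green cap 24 mm across in a 40 mm dark collar, 122 mm above the counter and 10 mm above its collar when up; pressed straight down. The five keys stand in one row, 45 mm apart, in an order that changes from start to start
- key_red (a joint): the red key (stop: never to be pressed): how far it is pressed, m: 0 = up, 0.006 = fully down; a spring (1.5 N to start, 5 N fully down) brings it back
- key_red_top (a point): centre of the top of the red key, a round red cap 24 mm across in a 40 mm dark collar, 122 mm above the counter and 10 mm above its collar when up; pressed straight down. The five keys stand in one row, 45 mm apart, in an order that changes from start to start
- cup: white espresso cup, 60 mm wide, 55 mm high, stands among the tins; origin at the centre of its underside; not part of the job
- tamper: steel coffee tamper, 58 mm wide, 82 mm high; origin at the centre of its underside; not part of the job
- jug: steel milk jug with handle, 76 mm wide, 100 mm high; origin at the centre of its underside; not part of the job
- spoon: spoon, 150 mm long, lying flat near the robot; not part of the job
- syrup: amber syrup bottle, 60 mm wide, 120 mm high; origin at the centre of its underside; not part of the job

How it is judged:
On the way, in this order (a step that is already met when the one before it is completed fails the run):
1. the drawer is pulled out (value of joint drawer above 0.12 m), for 0.1 s.
2. every tin there is stands in the drawer, let go (x of tin1 in the frame of drawer_floor between -0.065 and 0.065 m and y of tin1 in the frame of drawer_floor between -0.152 and 0.152 m and z of tin1 in the frame of drawer_floor between -0.008 and 0.008 m and angle between each of tin1, tin2, tin3, tin4, tin5's own z axis and vertical below 0.2 rad and x of tin2 in the frame of drawer_floor between -0.065 and 0.065 m and y of tin2 in the frame of drawer_floor between -0.152 and 0.152 m and z of tin2 in the frame of drawer_floor between -0.008 and 0.008 m and x of tin3 in the frame of drawer_floor between -0.065 and 0.065 m and y of tin3 in the frame of drawer_floor between -0.152 and 0.152 m and z of tin3 in the frame of drawer_floor between -0.008 and 0.008 m and x of tin4 in the frame of drawer_floor between -0.065 and 0.065 m and y of tin4 in the frame of drawer_floor between -0.152 and 0.152 m and z of tin4 in the frame of drawer_floor between -0.008 and 0.008 m and x of tin5 in the frame of drawer_floor between -0.065 and 0.065 m and y of tin5 in the frame of drawer_floor between -0.152 and 0.152 m and z of tin5 in the frame of drawer_floor between -0.008 and 0.008 m and contact force between each of tin1, tin2, tin3, tin4, tin5 and the fingers below 0.1 N and linear speed of each of tin1, tin2, tin3, tin4, tin5 below 0.02 m/s), for 0.2 s.
3. the drawer is shut with every tin in it (value of joint drawer below 0.008 m and x of tin1 in the frame of drawer_floor between -0.065 and 0.065 m and y of tin1 in the frame of drawer_floor between -0.152 and 0.152 m and z of tin1 in the frame of drawer_floor between -0.008 and 0.008 m and angle between each of tin1, tin2, tin3, tin4, tin5's own z axis and vertical below 0.2 rad and x of tin2 in the frame of drawer_floor between -0.065 and 0.065 m and y of tin2 in the frame of drawer_floor between -0.152 and 0.152 m and z of tin2 in the frame of drawer_floor between -0.008 and 0.008 m and x of tin3 in the frame of drawer_floor between -0.065 and 0.065 m and y of tin3 in the frame of drawer_floor between -0.152 and 0.152 m and z of tin3 in the frame of drawer_floor between -0.008 and 0.008 m and x of tin4 in the frame of drawer_floor between -0.065 and 0.065 m and y of tin4 in the frame of drawer_floor between -0.152 and 0.152 m and z of tin4 in the frame of drawer_floor between -0.008 and 0.008 m and x of tin5 in the frame of drawer_floor between -0.065 and 0.065 m and y of tin5 in the frame of drawer_floor between -0.152 and 0.152 m and z of tin5 in the frame of drawer_floor between -0.008 and 0.008 m), for 0.2 s.
4. the white key is pressed down alone, with the drawer shut (value of joint key_white above 0.0045 m and value of joint drawer below 0.008 m and value of joint each of key_yellow, key_blue, key_green, key_red below 0.002 m), for 0.05 s.
5. the yellow key is pressed down alone, with the drawer shut (value of joint key_yellow above 0.0045 m and value of joint drawer below 0.008 m and value of joint each of key_white, key_blue, key_green, key_red below 0.002 m), for 0.05 s.
6. the blue key is pressed down alone, with the drawer shut (value of joint key_blue above 0.0045 m and value of joint drawer below 0.008 m and value of joint each of key_white, key_yellow, key_green, key_red below 0.002 m), for 0.05 s.
7. the green key is pressed down alone, with the drawer shut (value of joint key_green above 0.0045 m and value of joint drawer below 0.008 m and value of joint each of key_white, key_yellow, key_blue, key_red below 0.002 m), for 0.05 s.
At the end, for the whole second after the job is handed in: Every tin present stands upright (within 0.2 rad) on the floor of the drawer, inside its walls, at rest; the drawer is shut to within 8 mm; all keys are back up (all of step 3 and contact force between each of tin1, tin2, tin3, tin4, tin5 and the fingers below 0.1 N and linear speed of each of tin1, tin2, tin3, tin4, tin5 below 0.02 m/s and value of joint each of key_white, key_yellow, key_blue, key_green, key_red below 0.002 m); the robot touches nothing.
It fails at once if a tin is squeezed or pressed with more than 70 N by the fingers (contact force between any of tin1, tin2, tin3, tin4, tin5 and the fingers above 70 N).
It fails at once if a tin is dropped or knocked so that it moves faster than 0.9 m/s while the fingers do not hold it ((linear speed of tin1 above 0.9 m/s and contact force between tin1 and the fingers below 0.1 N) or (linear speed of tin2 above 0.9 m/s and contact force between tin2 and the fingers below 0.1 N) or (linear speed of tin3 above 0.9 m/s and contact force between tin3 and the fingers below 0.1 N) or (linear speed of tin4 above 0.9 m/s and contact force between tin4 and the fingers below 0.1 N) or (linear speed of tin5 above 0.9 m/s and contact force between tin5 and the fingers below 0.1 N)).
It fails at once if a key is pressed while the drawer is open by more than 12 mm (value of joint drawer above 0.012 m and value of joint any of key_white, key_yellow, key_blue, key_green, key_red above 0.003 m).
It fails at once if the red key is pressed, or two keys at once (value of joint key_red above 0.003 m or value of joint each of key_white, key_yellow above 0.003 m or value of joint each of key_white, key_blue above 0.003 m or value of joint each of key_white, key_green above 0.003 m or value of joint each of key_white, key_red above 0.003 m or value of joint each of key_yellow, key_blue above 0.003 m or value of joint each of key_yellow, key_green above 0.003 m or value of joint each of key_yellow, key_red above 0.003 m or value of joint each of key_blue, key_green above 0.003 m or value of joint each of key_blue, key_red above 0.003 m or value of joint each of key_green, key_red above 0.003 m).
It fails at once if a bystander is moved by more than 40 mm or knocked over (distance of any of cup, tamper, jug, spoon, syrup from where it was at the start of the episode above 0.04 m or angle between any of cup, tamper, jug, syrup's own z axis and vertical above 0.6 rad).
Of tin1, tin2, tin3, tin4, tin5 only 3 to 5 are there at a start; the rules pass over those that are not, and their reading is None.
At some moment in a run one of tin1, tin2, tin3, tin4, tin5 may be knocked a few centimetres aside while the robot is not near it.
It also fails if it takes over 210 s, if anything falls off the work surface, if the arm or the gripper's body presses on something with over 40 N, if the wrist force passes 120 N, or if a joint passes its speed limit or range.

## Robot

A 6-joint arm with a two-finger parallel gripper is mounted at the origin on the work surface. World frame = base frame: x ahead of the robot, y to its left, z up, the work surface at z = 0. Lengths are in m, angles in rad, forces in N, time in s.
With the tool pointing down it reaches from about 0.25 to 0.775 m from the base axis. Payload 4 kg.
Tool frame: the origin (TCP) lies midway between the tips of the shut fingers; the grasp point (between the pads) lies 19 mm behind it (arm.grip_depth is the distance from the TCP to the grasp point, in m); z points along the fingers, y is the line along which they close (so a half turn about z gives the same grasp; the last joint's range is limited). The gripper opens to 85 mm and grips with 20 to 120 N. Pads are 22 mm wide; open, the fingers measure 114 mm over their backs; the gripper's body (76 mm by 85 mm) begins 54 mm behind the grasp point. The pads swing forward as they close: fully open they stand 13 mm farther back than shut.
Start: joints at [-1.415, 0.087, 1.371, -0, 1.684, -0.103], TCP at [0.141, -0.532, 0.21] pointing down, gripper open.
Joint ranges: [-3.1, 3.1], [-0.76, 2.03], [0.27, 2.55], [-1.08, 4.22], [0.17, 2.65], [-2.57, 2.57]. Speed limits (rad/s): [2.79, 2.79, 3.14, 3.14, 3.14, 3.14].

## Interface

Orientations are given as a rotation vector (axis times angle).
In Python, from rig import arm, viewer gives the robot as it stands. Calls block until the motion is done:
- arm.goto(position, orientation): joint-space move of the TCP to a pose.
- arm.line_to(position, ori=None, rate=0.15, threshold=None): straight line of the TCP; ori=None keeps the orientation; rate is the mean speed in m/s. With threshold (N) it stops when the force on the tool has changed by that much, and returns True; else False.
- arm.move_joints(angles): joint-space move.
- arm.set_gripper(opening, force=None): finger opening in m; force is the grip in N (None keeps the last); returns when the fingers have stopped.
- arm.pause(seconds).
- arm.inverse_kinematics(position, orientation): joint angles nearest the present ones, or None.
- arm.sense(): the state.
- viewer.camera(name): name is "side" or "top"; returns a dict with "image" (400x640x3 uint8, red, green, blue), "mtx" (3x3 intrinsics, pixels), "eye" and "rotation" of the camera in the world. Camera axes: x right, y up, looking along -z (the intrinsics and any distortion apply to the point x, -y, -z); pixel columns grow to the right and rows downward; lengths in m; the calibration is good to about 2 mm. A picture is of the moment at which its call begins. There is no depth.
A pose or a line that the arm cannot do raises arm.IKError and nothing moves.
- arm.job_done(): hands the job in; it is judged then, once.
The state is a dict: "clock": time; "joint_pos": joint angles; "dq": joint speeds; "joint_torque": joint torques, N m; "tcp_pos": TCP position; "orientation": TCP orientation; "contact_force": force on the tool from outside, world axes, zero at the start; "ft_torque": the same for the moment, N m; "width": finger opening in m; "finger_force": force on a finger pad.
Only numpy, scipy, OpenCV 4.12 (cv2) and the standard library are available. Lean on these libraries where they do the work, as an engineer would, in place of code of your own. Each camera call takes 0.05 s, during which the arm holds its last target. There are 200 camera calls.

## Working session

There is one attempt and no reset: what is moved stays moved. The work goes in short steps, each a Python script; the robot and the scene stay as the last script left them, time stands still between calls to the robot, and variables do not carry over. Pictures are saved under pics/ and viewed, at most 14 in all, crops included, and the job is handed in when it is done.

```bash
mkdir -p pics; python3 - <<'E'
from rig import arm, viewer
import cv2
for n in("top","side"):
    c=viewer.camera(n); cv2.imwrite(f"pics/{n}0.png",cv2.resize(c["image"][:,:,::-1],(800,500),interpolation=cv2.INTER_CUBIC))
    print(n,c["mtx"],c["eye"],c["rotation"],[k for k in c])
s=arm.sense();print(s["tcp_pos"],s["orientation"],s["clock"])
E
```

```text
top [[498.98325488   0.         325.3695085 ]
 [  0.         498.98325488 201.59560397]
 [  0.           0.           1.        ]] [ 0.38188341 -0.12739111  1.17666151] [ 0.13709471 -0.10742558 -1.55669996] ['image', 'mtx', 'eye', 'rotation']
side [[498.68881694   0.         322.811981  ]
 [  0.         498.68881694 200.36527757]
 [  0.           0.           1.        ]] [0.36720493 0.47249823 0.87396647] [ 0.12399688 -0.89570886 -2.69803875] ['image', 'mtx', 'eye', 'rotation']
[ 0.14069206 -0.53117648  0.20933873] [-3.11327956e+00 -4.05131672e-01  6.96964735e-05] 0.1
```

View pics/top0.png

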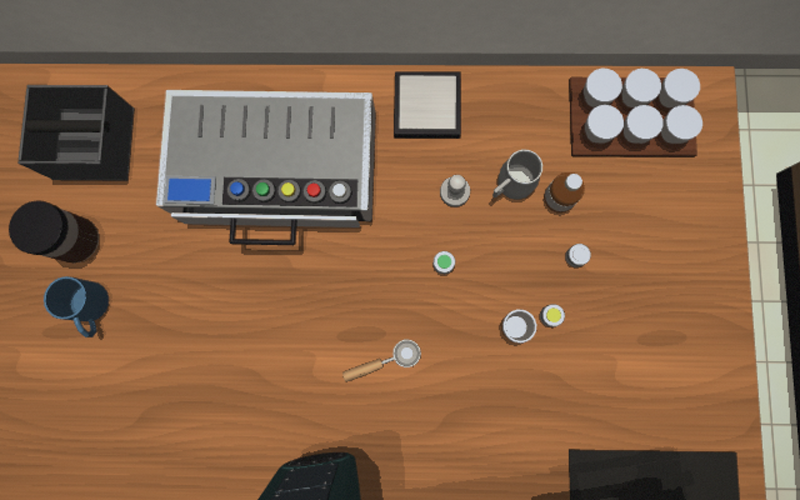

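View pics/side0.png

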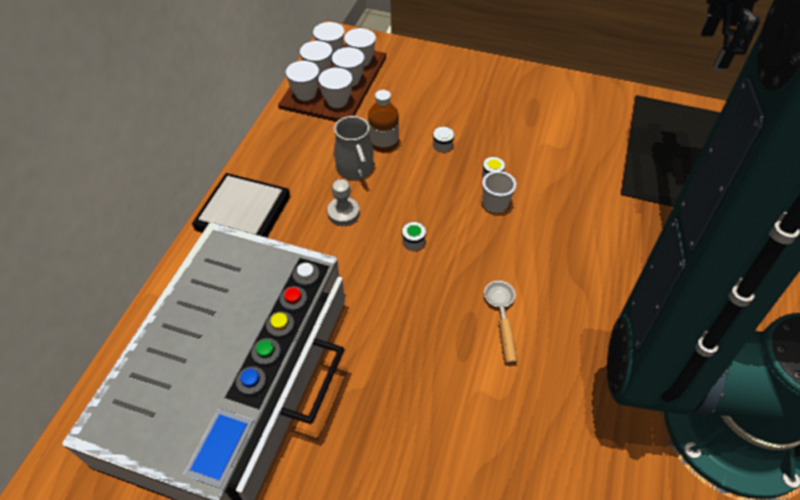

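The top view shows three tins: green (444,261), yellow (553,315, next to the cup at 519,326) and white (579,255). The drawer is slightly open, with its handle at (264,238). The keys from left to right are blue, green, yellow, red and white, at (237..339,188). The side view confirms all of this. Next I'll measure.

```bash
cat > h.py <<'E'
from rig import arm, viewer
import cv2, numpy as np
from scipy.spatial.transform import Rotation as R
def shot(n="top"):
    c=viewer.camera(n); c["im"]=c["image"][:,:,::-1].copy(); return c
def w(c,u,v,z):
    "pixel -> world on plane z"
    K=c["mtx"]; d=np.array([(u-K[0,2])/K[0,0],-(v-K[1,2])/K[1,1],-1])
    rot=np.array(c["rotation"]); M=R.from_rotvec(rot).as_matrix() if rot.size==3 else rot
    d=M@d; e=np.array(c["eye"]); return e+d*(z-e[2])/d[2]
HUE={"yellow":(22,35),"green":(45,85),"blue":(105,125),"orange":(8,16),"red":(0,6)}
def blobs(c,name,box=None,white=False,amin=8):
    hsv=cv2.cvtColor(c["im"],cv2.COLOR_BGR2HSV)
    if name=="white": m=cv2.inRange(hsv,(0,0,170),(179,40,255))
    else:
        lo,hi=HUE[name]; m=cv2.inRange(hsv,(lo,150,90),(hi,255,255))
    if box: 
        k=np.zeros_like(m);x0,y0,x1,y1=box;k[y0:y1,x0:x1]=1;m=m*k
    n,_,st,ce=cv2.connectedComponentsWithStats(m)
    return [(round(float(ce[i][0]),1),round(float(ce[i][1]),1),int(st[i][4])) for i in range(1,n) if st[i][4]>=amin]
def crop(c,box,f,name):
    x0,y0,x1,y1=box
    cv2.imwrite(f"pics/{name}.png",cv2.resize(c["im"][y0:y1,x0:x1],None,fx=f,fy=f,interpolation=cv2.INTER_CUBIC))
E
python3 - <<'E'
from h import *
for n in("top","side"):
    c=shot(n); print(n)
    for k in list(HUE)+["white"]:
        for u,v,a in blobs(c,k):
            if a<400: print(k,u,v,a,"z.032",w(c,u,v,.032).round(4)[:2],"z.122",w(c,u,v,.122).round(4)[:2])
    if n=="top": crop(c,(120,130,310,210),4,"tc")
    else: crop(c,(180,200,290,350),4,"sc")
E
```

```text
top
yellow 229.8 151.0 73 z.032 [0.681  0.1233] z.122 [0.6574 0.1035]
blue 188.9 150.2 77 z.032 [0.6822 0.2207] z.122 [0.6586 0.1934]
orange 495.6 56.6 47 z.032 [ 0.9204 -0.512 ] z.122 [ 0.8781 -0.4818]
orange 504.5 54.3 11 z.032 [ 0.9264 -0.5337] z.122 [ 0.8836 -0.5017]
orange 529.0 56.9 63 z.032 [ 0.9199 -0.5921] z.122 [ 0.8776 -0.5556]
orange 453.6 76.3 9 z.032 [ 0.8697 -0.4095] z.122 [ 0.8314 -0.3874]
orange 378.8 88.4 9 z.032 [ 0.8383 -0.2297] z.122 [ 0.8024 -0.2217]
orange 370.9 99.1 17 z.032 [ 0.8113 -0.2107] z.122 [ 0.7775 -0.2042]
orange 309.2 103.7 15 z.032 [ 0.799 -0.063] z.122 [ 0.7662 -0.068 ]
orange 124.4 105.6 8 z.032 [0.7918 0.3833] z.122 [0.7595 0.3431]
orange 585.2 108.8 16 z.032 [ 0.7899 -0.7176] z.122 [ 0.7578 -0.6712]
orange 561.6 111.6 36 z.032 [ 0.7827 -0.6618] z.122 [ 0.7512 -0.6198]
orange 552.1 114.0 9 z.032 [ 0.7766 -0.6391] z.122 [ 0.7456 -0.5989]
orange 540.4 127.9 27 z.032 [ 0.7423 -0.6098] z.122 [ 0.714  -0.5718]
orange 568.2 128.1 36 z.032 [ 0.7423 -0.6747] z.122 [ 0.7139 -0.6317]
orange 578.6 127.1 8 z.032 [ 0.7449 -0.6992] z.122 [ 0.7163 -0.6542]
ora
[... 7515 characters left out ...]
 -0.1112] z.122 [ 0.3648 -0.0488]
white 399.5 237.5 250 z.032 [ 0.3747 -0.0865] z.122 [ 0.3739 -0.0267]
white 592.5 236.0 45 z.032 [ 0.0055 -0.2107] z.122 [ 0.0442 -0.1376]
white 564.6 277.7 39 z.032 [ 0.0568 -0.0954] z.122 [ 0.0899 -0.0347]
white 70.8 327.7 123 z.032 [0.8848 0.2769] z.122 [0.8295 0.2978]
white 164.4 346.5 33 z.032 [0.7124 0.2567] z.122 [0.6755 0.2798]
white 554.6 363.1 35 z.032 [0.0687 0.0792] z.122 [0.1006 0.1212]
white 151.6 370.5 30 z.032 [0.7129 0.3   ] z.122 [0.6759 0.3185]
white 633.5 384.7 71 z.032 [-0.0581  0.0761] z.122 [-0.0126  0.1185]
white 148.6 389.1 96 z.032 [0.7025 0.3284] z.122 [0.6666 0.3438]
white 170.4 397.5 21 z.032 [0.6623 0.3294] z.122 [0.6308 0.3447]
```

View pics/tc.png

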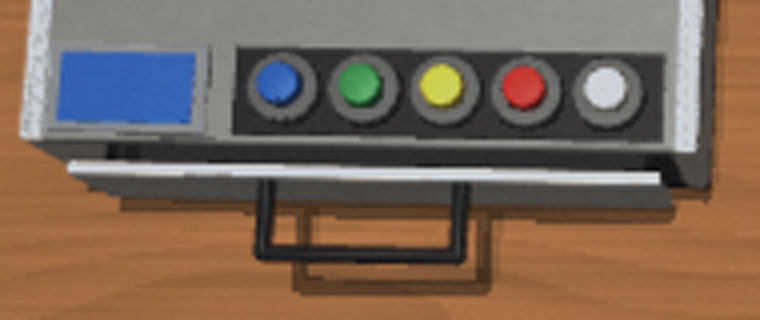

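View pics/sc.png

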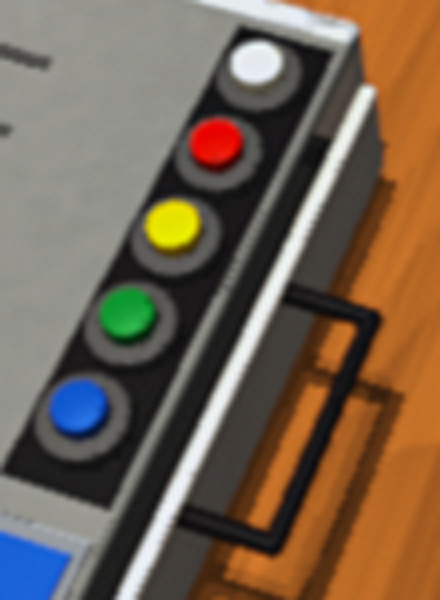

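```bash
cat >> h.py <<'E'
def down(a): return (R.from_euler("z",a)*R.from_euler("x",np.pi)).as_rotvec()
def ori(p,cx,cy):
    "tool down, fingers closing along (cx,cy); the half turn nearest mid range of joint 6"
    a=np.arctan2(cx,-cy); best=None
    for k in(a,a+np.pi):
        q=arm.inverse_kinematics(list(p),list(down(k)))
        if q is not None and (best is None or abs(q[5])<best[0]): best=(abs(q[5]),down(k))
    return list(best[1])
YAW=-0.008
X=np.array([np.cos(YAW),np.sin(YAW),0]); Y=np.array([-np.sin(YAW),np.cos(YAW),0])
E
python3 - <<'E'
from h import *
c=shot();d=shot("side")
h1=w(c,210.2,193.8,.080);h2=w(d,260.6,308.1,.080);print(h1,h2)
h=(h1+h2)/2
print("dir",w(c,184.6,193.6,.08)-w(c,235.7,194,.08))
p=h.copy();p[2]=.2
o=ori(p,X[0],X[1])
arm.set_gripper(.032,40)
arm.goto([.4,0,.25],o); arm.goto(list(p),o)
p[2]=.058
print("hit",arm.line_to(list(p),rate=.08,threshold=10))
arm.set_gripper(0.0,40); s=arm.sense(); print(s["width"],s["finger_force"],s["contact_force"],s["tcp_pos"])
E
```

```text
[0.56948984 0.15268022 0.08      ] [0.56943804 0.15871707 0.08      ]
dir [-1.12974436e-04  1.15014231e-01  0.00000000e+00]
hit False
0.004726446257410175 33.05529177188873 [ 1.2730748  -0.40269019  1.46105612] [0.5700029  0.15575788 0.05853585]
```

```bash
python3 - <<'E'
from h import *
p=np.array(arm.sense()["tcp_pos"])
print(arm.line_to(list(p-.16*X),rate=.06,threshold=22))
s=arm.sense(); print(s["width"],s["contact_force"],s["tcp_pos"],s["clock"])
c=shot(); crop(c,(100,60,360,260),3,"open")
E
```

```text
False
0.0001539323556571952 [ 0.14216769 -0.36477933 -0.0219495 ] [0.41006281 0.15699089 0.05843911] 9.025
```

View pics/open.png

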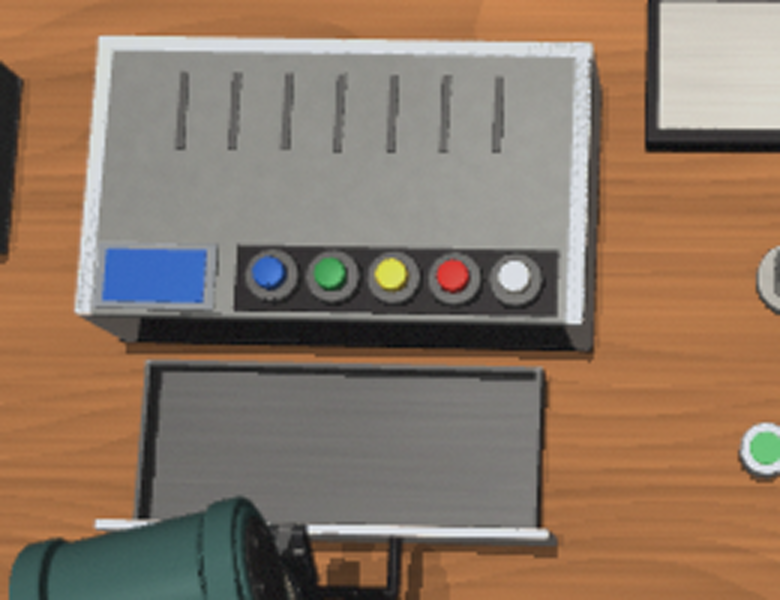

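The drawer looks fully out, and the grip slipped off the bar at the stop. I'll lift clear and measure the tray.

```bash
python3 - <<'E'
from h import *
p=np.array(arm.sense()["tcp_pos"])
q=p-.02*X; arm.line_to(list(q),rate=.05); q[2]=.22; arm.line_to(list(q))
arm.goto([.35,-.25,.22],ori([.35,-.25,.22],0,1)); arm.set_gripper(.06,20)
for n,z in(("top",.083),("side",.083)):
    c=shot(n); crop(c,(100,150,320,290) if n=="top" else (150,180,350,380),3.5 if n=="top" else 3,n+"dr")
    print(n,blobs(c,"white",amin=100))
    for k in("green","yellow"): print(k,[(u,v,w(c,u,v,.032)[:2].round(4)) for u,v,a in blobs(c,k)])
E
```

```text
top [(483.1, 67.4, 578), (514.4, 67.5, 578), (545.5, 67.5, 582), (341.7, 81.4, 1868), (215.5, 101.0, 1727), (484.3, 96.9, 595), (515.6, 97.1, 593), (547.4, 97.3, 596), (615.4, 96.0, 626), (614.0, 123.0, 1733), (415.6, 141.3, 115), (459.1, 144.6, 116), (365.5, 145.0, 103), (363.1, 154.3, 159), (607.5, 170.6, 965), (463.5, 202.9, 210), (611.1, 217.3, 983), (355.2, 209.0, 111), (207.0, 235.8, 446), (614.6, 265.0, 1039), (442.7, 251.8, 109), (409.7, 255.6, 125), (325.1, 282.5, 194), (610.5, 314.1, 384), (622.8, 313.9, 707), (614.2, 364.3, 392), (626.9, 364.8, 737), (629.3, 395.4, 115)]
green []
yellow [(229.7, 151.0, array([0.681 , 0.1235]))]
side [(262.3, 24.6, 285), (287.6, 29.8, 291), (252.1, 40.0, 315), (277.9, 45.4, 319), (241.4, 56.4, 344), (267.9, 62.2, 357), (354.6, 106.8, 140), (397.4, 141.0, 184), (157.6, 229.1, 4108), (273.2, 168.9, 179), (330.6, 184.9, 112), (243.4, 215.4, 102), (399.4, 237.6, 264), (313.2, 323.7, 742), (149.0, 389.2, 102)]
green [(330.7, 184.1, array([ 0.5455, -0.1738])), (211.2, 277.8, array([0.6928, 0.1114]))]
yellow [(394.9, 130.9, array([ 0.449 , -0.3737])), (222.6, 256.1, array([0.6921, 0.0618]))]
```

View pics/topdr.png

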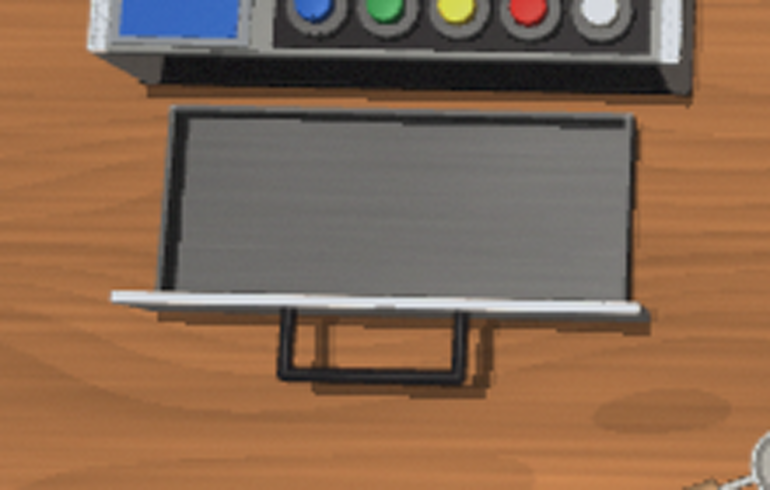

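View pics/sidedr.png

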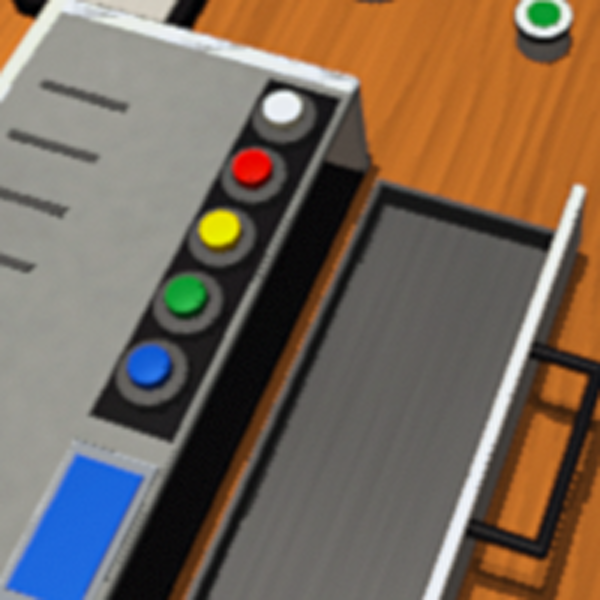

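The drawer is fully open. The panel's top edge runs from (112,297) to (640,309) in the top crop, and the handle bar from (285,377) to (462,379). The tray is empty and no tins have moved. I'll compute the tray centre and pick up the green tin.

```bash
cat >> h.py <<'E'
def place(tin,cdir,dest,rel=.056):
    "pick tin (x,y) with fingers closing along cdir, set it down at dest (x,y) in the drawer"
    t=np.array([tin[0],tin[1],.20]); o=ori(t,*cdir)
    arm.set_gripper(.062,20); arm.goto(list(t),o)
    t[2]=.002
    if arm.line_to(list(t),rate=.1,threshold=6): print("touched",arm.sense()["tcp_pos"])
    arm.set_gripper(.046,20); arm.set_gripper(.030,20)
    s=arm.sense(); print("grip",s["width"],s["finger_force"])
    if s["width"]<.034: print("missed"); return False
    t[2]=.22; arm.line_to(list(t),rate=.15)
    d=np.array([dest[0],dest[1],.22]); o=ori(d,Y[0],Y[1]); arm.goto(list(d),o)
    print("held",arm.sense()["width"])
    d[2]=.05; arm.line_to(list(d),rate=.12)
    d[2]=.0225; print("floor",arm.line_to(list(d),rate=.03,threshold=4),arm.sense()["tcp_pos"])
    arm.set_gripper(rel,20); d[2]=.22; arm.line_to(list(d),rate=.15)
    return True
E
python3 - <<'E'
from h import *
c=shot(); f=lambda u,v,z:w(c,100+u/3.5,150+v/3.5,z)
print("strip",w(c,207,235.8,.083),f(112,297,.083),f(640,309,.083))
print("bar",f(285,377,.08),f(462,379,.08))
panel=w(c,207,235.8,.083); F=panel+.066*X; print("floor",F)
hb=(f(285,377,.08)+f(462,379,.08))/2; print("floor from bar",hb+.112*X)
np.save("F.npy",F)
d=F-.09*Y
print(place((.5453,-.1739),(1,0),d), arm.sense()["clock"])
E
```

```text
strip [0.47497656 0.15448626 0.083     ] [0.47532629 0.32118539 0.083     ] [ 0.47125552 -0.01318223  0.083     ]
bar [0.4264285  0.20934429 0.08      ] [0.42643346 0.09775871 0.08      ]
floor [0.54097445 0.15395826 0.083     ]
floor from bar [0.5384274  0.15265551 0.08      ]
grip 0.03879830188749944 20.184764564037323
held 0.03898216388204349
floor True [0.53979075 0.06395383 0.02327741]
True 23.95
```

```bash
python3 - <<'E'
from h import *
arm.goto([.40,-.1,.25],ori([.4,-.1,.25],1,0))
for n in("top","side"):
    c=shot(n)
    for k in("green","yellow"): print(n,k,[(u,v,w(c,u,v,.032 if v<190 or n=="top" else .053)[:2].round(4)) for u,v,a in blobs(c,k)])
    print([(w(c,u,v,.032)[:2].round(4),a) for u,v,a in blobs(c,"white",(340,100,560,310),amin=100) if a<250])
    if n=="top": t=c
cv2.imwrite("pics/t2.png",cv2.resize(t["im"],(800,500)))
E
```

```text
top green []
top yellow [(229.8, 151.0, array([0.681 , 0.1233]))]
[(array([ 0.8005, -0.4809]), 229), (array([ 0.8007, -0.5554]), 231), (array([ 0.8006, -0.6294]), 228), (array([ 0.7077, -0.3158]), 115), (array([ 0.7004, -0.4177]), 116), (array([ 0.6979, -0.1977]), 103), (array([ 0.6745, -0.1923]), 164), (array([ 0.5616, -0.4235]), 212), (array([ 0.4485, -0.3732]), 110)]
side green [(296.8, 273.7, array([0.5383, 0.064 ])), (211.3, 277.8, array([0.6845, 0.1204]))]
side yellow [(395.4, 130.9, array([ 0.4479, -0.3741])), (222.7, 256.2, array([0.6837, 0.0722]))]
[(array([ 0.5608, -0.4231]), 142), (array([ 0.4286, -0.3399]), 149)]
```

View pics/t2.png

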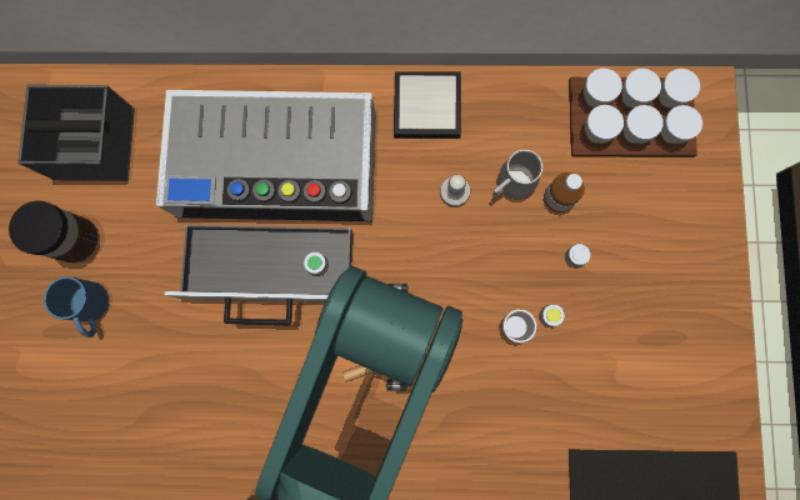

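The green tin stands in the tray (315,262). Yellow (553,315) and white (579,255) haven't moved. I'll do yellow, then re-measure white and do that.

```bash
python3 - <<'E'
from h import *
F=np.load("F.npy")
ok=place((.4485,-.3735),(.95,.31),F)
arm.goto([.40,-.05,.25],ori([.4,-.05,.25],1,0))
c=shot(); b=[w(c,u,v,.032)[:2] for u,v,a in blobs(c,"white",(420,170,520,240),amin=100)]; print(b)
if ok and len(b)==1:
    print(place(b[0],(1,0),F+.09*Y))
    arm.goto([.36,-.1,.25],ori([.36,-.1,.25],1,0))
c=shot(); cv2.imwrite("pics/t3.png",cv2.resize(c["im"],(800,500))); print(arm.sense()["clock"])
E
```

```text
grip 0.0388196766953924 20.352954268455505
held 0.03847561950281675
floor True [0.54052992 0.15385659 0.02328506]
[array([ 0.56183323, -0.42353179])]
grip 0.03903654827446248 20.373726189136505
held 0.038538425074968526
floor True [0.54126602 0.24377702 0.0232337 ]
True
51.975
```

View pics/t3.png

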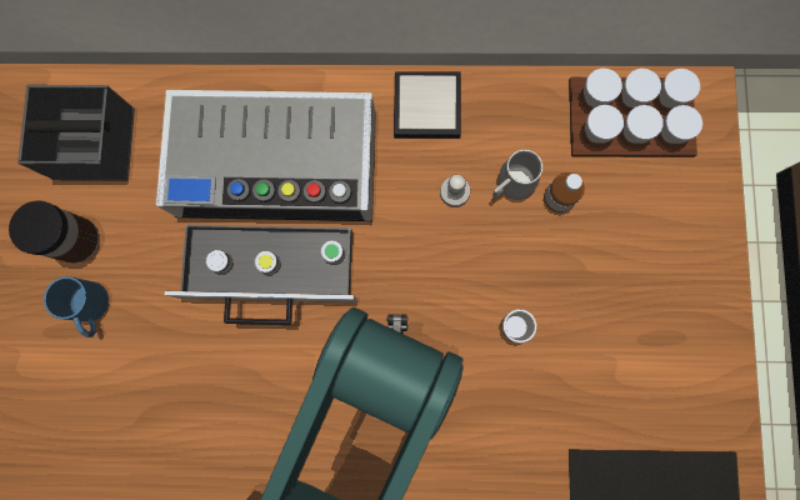

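The green tin has been nudged to (331,251), but it still looks upright inside the tray. I'll check it in both views and then push the drawer shut slowly on the handle.

```bash
python3 - <<'E'
from h import *
F=np.load("F.npy")
cs=[(n,shot(n)) for n in("top","side")]
for n,c in cs:
    hsv=cv2.cvtColor(c["im"],cv2.COLOR_BGR2HSV)
    HUE["green"]=(45,85); m=cv2.inRange(hsv,(45,90,80),(85,255,255)); k,_,st,ce=cv2.connectedComponentsWithStats(m)
    print(n,[((w(c,*ce[i],.053)-F)[:2].round(4),st[i][4]) for i in range(1,k) if 20<st[i][4]<300])
arm.set_gripper(0.0,20)
p=F-.150*X; p[2]=.22; o=ori(p,*Y[:2]); arm.goto(list(p),o)
p[2]=.060; print(arm.line_to(list(p),rate=.1,threshold=8))
print("touch",arm.line_to(list(p+.04*X),rate=.02,threshold=1.2),arm.sense()["tcp_pos"])
p=np.array(arm.sense()["tcp_pos"])
print("shut",arm.line_to(list(p+.17*X),rate=.05,threshold=14))
s=arm.sense();print(s["tcp_pos"],s["contact_force"],s["clock"])
p=np.array(s["tcp_pos"])-.03*X; arm.line_to(list(p),rate=.05); p[2]=.25; arm.line_to(list(p)); arm.goto([.35,-.25,.25],ori([.35,-.25,.25],0,1))
c=shot(); crop(c,(100,60,360,260),3,"shut")
E
```

```text
top [(array([0.1355, 0.0124]), np.int32(84)), (array([ 0.0188, -0.1204]), np.int32(87))]
side [(array([-0.634 , -1.0874]), np.int32(87)), (array([ 0.0189, -0.1211]), np.int32(111)), (array([ 0.1439, -0.0339]), np.int32(139)), (array([-0.4884, -0.2106]), np.int32(70))]
False
touch True [0.41890553 0.1548599  0.05961323]
shut True
[0.56775257 0.15358674 0.05956152] [-1.56347547  0.01181802  4.77381308] 59.375
```

View pics/shut.png

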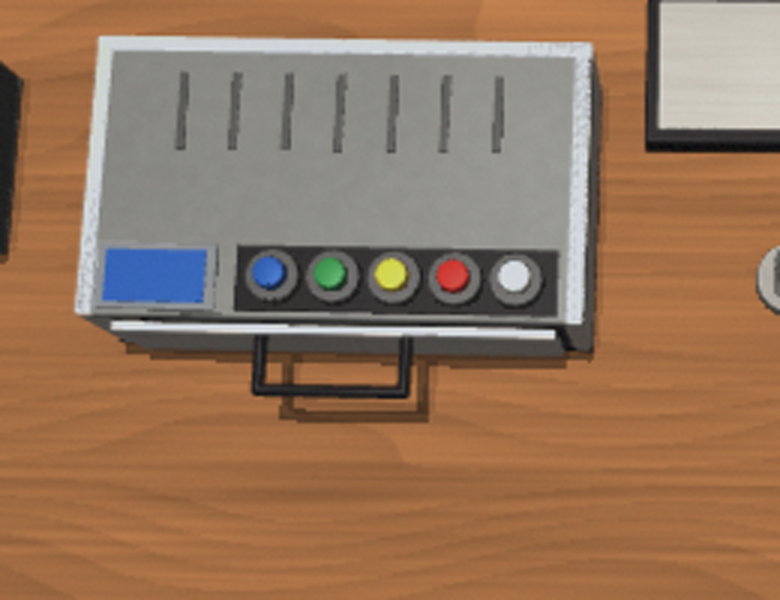

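The drawer is shut, with the panel flush and about 149 mm of travel. Next, the keys.

```bash
python3 - <<'E'
from h import *
c=shot(); print("bar",w(c,210,190.3,.08))
arm.set_gripper(0.0,20)
K={"white":(.6571,.0143),"yellow":(.6574,.1046),"blue":(.6585,.1942),"green":(.6578,.1496)}
o=ori([.6575,.1,.18],*X[:2])
for k in K:
    x,y=K[k]; arm.goto([x,y,.16],o) if k=="white" else arm.line_to([x,y,.16],o)
    arm.line_to([x,y,.127],rate=.06)
    r=arm.line_to([x,y,.1135],rate=.015,threshold=8); s=arm.sense()
    arm.pause(.15); s2=arm.sense()
    print(k,r,s["tcp_pos"],s["contact_force"],s2["tcp_pos"][2],s2["contact_force"][2])
    arm.line_to([x,y,.16],rate=.08)
arm.goto([.40,-.1,.28],o)
c=shot(); cv2.imwrite("pics/end.png",cv2.resize(c["im"],(800,500))); print(arm.sense()["clock"])
E
```

```text
bar [0.57744801 0.15351333 0.08      ]
white False [0.65720118 0.01429093 0.11368552] [0.44314988 0.42410589 0.42268928] 0.11369866554113023 0.29124607009103776
yellow False [0.65749178 0.10462047 0.11367846] [ 0.1748287  -0.68517449 -0.75313114] 0.11368690190543336 0.34070955731148705
blue False [0.65857983 0.19422077 0.11365697] [ 0.32137329 -0.7667847   0.07966505] 0.1136988093113108 0.7034360916205636
green False [0.65791034 0.14960837 0.1136831 ] [ 0.18275514 -0.43778422  0.34413335] 0.11367366844646581 0.7931449598121483
79.2
```

View pics/end.png

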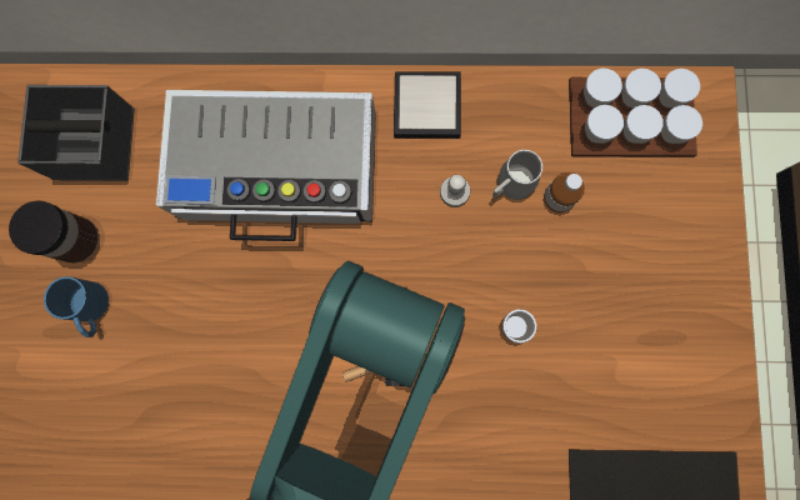

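No contact force registered, so the fingertips never reached the keys. I'll check the finger width and look from the side while over the white key.

```bash
python3 - <<'E'
from h import *
arm.set_gripper(0.0,20); s=arm.sense(); print(s["width"],s["finger_force"])
x,y=.6571,.0143
o=ori([.6575,.1,.18],*X[:2])
arm.goto([x,y,.16],o); arm.line_to([x,y,.1145],rate=.05,threshold=8)
print(arm.sense()["contact_force"],arm.sense()["tcp_pos"])
c=shot("side"); crop(c,(150,120,350,270),4,"sk")
E
```

```text
0.0001474257943555905 0.0
[-0.28686935  0.48706521 -0.06876049] [0.65746009 0.01429777 0.11501892]
```

View pics/sk.png

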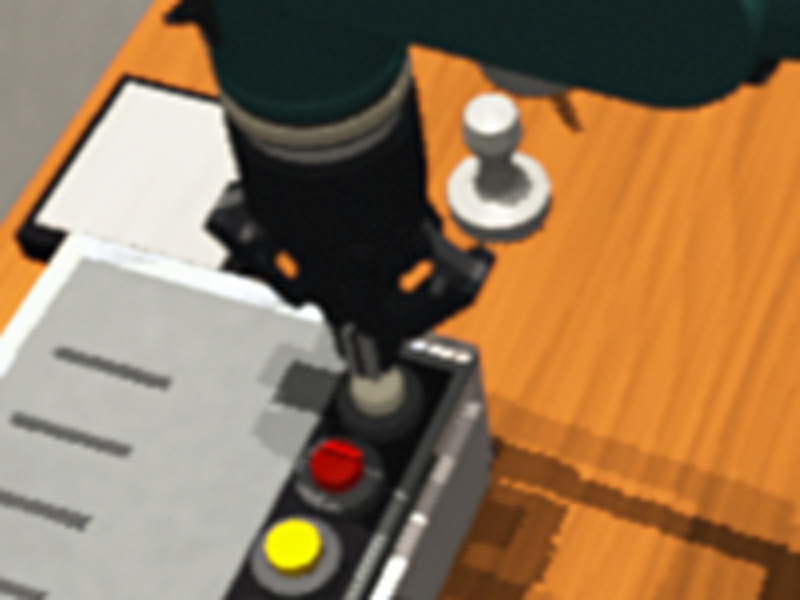

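The fingertips are centred over the white key but not touching it, so I'll keep going down slowly.

```bash
python3 - <<'E'
from h import *
p=np.array(arm.sense()["tcp_pos"]); x,y=.6571,.0143
for z in np.arange(.1145,.0995,-.001):
    r=arm.line_to([x,y,z],rate=.015,threshold=8); s=arm.sense(); print(r,round(s["tcp_pos"][2],4),np.round(s["contact_force"],1))
    if r or s["contact_force"][2]>7: break
E
```

```text
False 0.1148 [-0.6  0.3  0.1]
False 0.1133 [ 0.6  0.5 -0.3]
False 0.1123 [ 0.1 -0.6 -0. ]
False 0.1114 [-0.4 -0.   0.1]
False 0.1104 [ 0.2 -0.1 -0.4]
False 0.1094 [ 0.3 -0.1 -0.1]
False 0.1083 [0.9 0.5 0.3]
False 0.1073 [0.1 0.7 0.7]
False 0.1064 [-0.4  1.   0. ]
False 0.1054 [ 1.  -0.5 -0.6]
False 0.1044 [0.1 0.4 0. ]
False 0.1034 [ 0.6  0.6 -0. ]
False 0.1024 [ 0.8 -0.8 -0.1]
False 0.1014 [-0.8  0.7 -0.4]
False 0.1009 [-1.   0.4  1.2]
```

The side view puts the real fingertips about 17 mm higher than the nominal TCP, and the thin handle grip fits that too. I'll continue with the force guard.

```bash
python3 - <<'E'
from h import *
x,y=.6571,.0143
for z in np.arange(.100,.0865,-.001):
    r=arm.line_to([x,y,z],rate=.015,threshold=8); s=arm.sense(); print(r,round(s["tcp_pos"][2],4),np.round(s["contact_force"],1))
    if r or s["contact_force"][2]>6.5: break
c=shot("side"); crop(c,(190,160,290,235),8,"sk2")
E
```

```text
False 0.1002 [-0.4 -0.3  1.1]
False 0.0992 [-1.3 -0.   2.4]
False 0.0982 [-1.6  0.3  3.3]
False 0.0972 [-1.   0.   3.4]
False 0.0962 [-1.6  0.9  4.2]
False 0.0952 [-1.2  0.   4.5]
False 0.0952 [-1.7  0.5  7.9]
```

View pics/sk2.png

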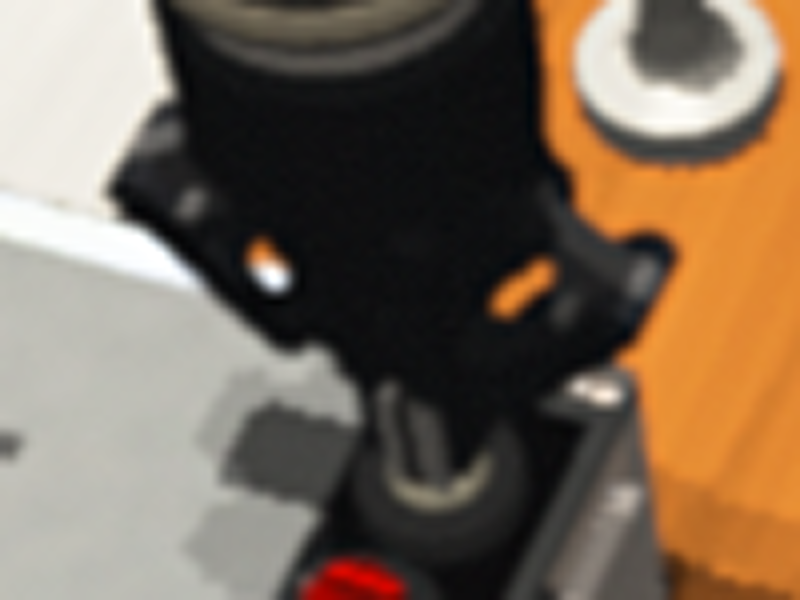

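The white key bottomed out at TCP z = 0.095, 6 mm below first touch, and the fingers are centred on its cap. Now the rest, in order.

```bash
python3 - <<'E'
from h import *
arm.pause(.1); x,y=.6571,.0143; arm.line_to([x,y,.135],rate=.06)
K={"yellow":(.6574,.1046),"blue":(.6585,.1942),"green":(.6578,.1496)}
o=ori([.6575,.1,.18],*X[:2])
for k,(x,y) in K.items():
    arm.line_to([x,y,.135],o,rate=.12); arm.line_to([x,y,.106],rate=.06); arm.pause(.2)
    f0=arm.sense()["contact_force"][2]
    for z in np.arange(.101,.0915,-.001):
        r=arm.line_to([x,y,z],rate=.015,threshold=8); s=arm.sense(); f=s["contact_force"][2]
        if r or f>7: break
    arm.pause(.15); s=arm.sense(); print(k,r,round(f0,1),round(f,1),s["tcp_pos"][2],np.round(s["contact_force"],1))
    arm.line_to([x,y,.135],rate=.06)
p=[.6578,.1496,.2]; arm.line_to(p); arm.goto([.35,-.25,.28],ori([.35,-.25,.28],0,1))
c=shot(); print("bar strip",[ (b,w(c,b[0],b[1],.083)[:2]) for b in blobs(c,"white",(130,160,290,180),amin=100)])
crop(c,(100,60,520,315),1.9,"end2"); print(arm.sense()["clock"],arm.sense()["contact_force"])
E
```

```text
yellow False -0.0 7.3 0.09518371487105562 [-2.4  0.2  8. ]
blue False 0.9 9.3 0.09512427902265104 [-3.8 -0.2 10.7]
green False 0.5 7.4 0.09516873649976011 [-3.2 -1.   7.2]
bar strip [((211.1, 169.5, 378), array([0.62448826, 0.15254582]))]
105.4 [ 0.29316941  0.52910468 -0.07595834]
```

View pics/end2.png

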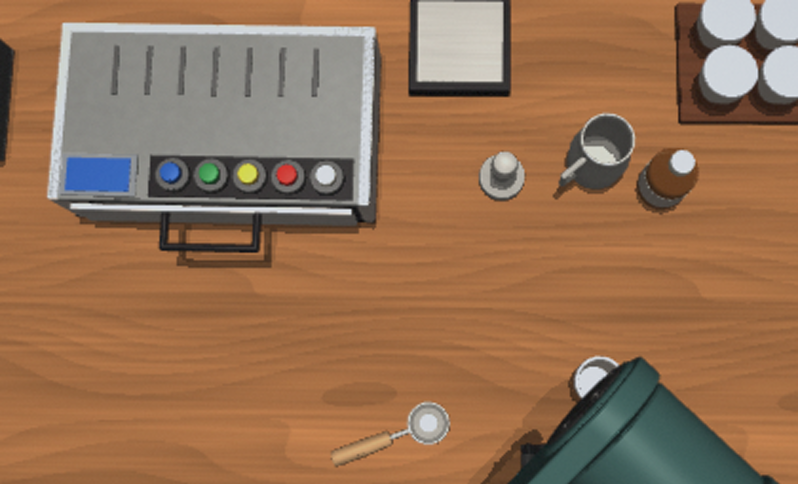

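The drawer is shut (panel strip moved 149.5 mm), all keys are back up, nothing else has moved, and the arm is clear.

```bash
python3 -c "
from rig import arm
print(arm.job_done())"
```

```text
the job is handed in; nothing more can be done
None
```

I handed the job in at about 105 s: the three tins on the counter (green, yellow, white) are in the shut drawer, and white, yellow, blue and green were each pressed fully down in that order; the hand-in returned no verdict.

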